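Hold a reading lens at its focal height over a speed-controller board in a drawer

TASK

Pull the drawer of the low grey cabinet out to its stop, then pick the reading lens up off the bench by its handle and hold it level and still, centred over the small circuit board in the drawer, with the lens at the height marked by the pointer on the gauge post beside the cabinet. Finish while holding it there: do not put it down or let it go. Do not touch the board or the motor in the drawer, leave the gauge's pointer at its setting and leave the fan, the wooden block and the screwdriver where they are.

Things in the scene. Friction and masses are not known exactly. Their poses are not given: they have to be found in the camera images.
- cabinet: Low grey one-drawer cabinet fixed on the bench, 200 mm deep (x) x 240 mm wide (y) x 85 mm high. Origin: centre of its underside; its own -x axis is the side the drawer comes out of, towards the robot; z up. Its upright front face lies 100 mm from the origin along -x.
- drawer (a joint): The drawer's slide: 0 closed (as at the start), 0.130 m at its stop, towards the cabinet's -x; takes about 2 N, stays where left. Walls 45 mm high; top of its front 73 mm above the bench. Its two front compartments (76 mm deep, 100 mm wide, floor 21 mm above the bench) hold board and motor, loose, hidden under the roof until it is open, clear of it at the stop.
- drawer_handle (a point): Middle of the drawer's steel bar handle: a round bar 11 mm thick and 120 mm long along the cabinet's y, its axis 35 mm in front of the drawer front and 47 mm above the bench; can be pinched or hooked from above. Moves with the drawer.
- board: Small green circuit board, 50 x 34 mm (its x and y), 6 mm thick, with a 12 mm tall black capacitor on it (18 mm overall), lying flat in one of the two front compartments. Origin: centre of its underside; z up.
- motor: Round dark motor, 42 mm across and 36 mm high, standing in the other front compartment. Origin: centre of its underside.
- loupe: Reading lens lying flat on the bench to the right of the cabinet: round glass in a steel rim 64 mm across and 16 mm thick, with a straight aluminium square handle 16 x 16 mm in section that runs along its own -x from 40 to 130 mm from the lens centre. 80 g. Origin: under the lens centre, on its lower face; z is normal to the lens, up.
- lens_center (a point): Centre of the lens, 8 mm above the loupe's origin (mid-thickness). Axes as the loupe's.
- loupe_grip (a point): Good place to grip: point on the axis of the handle, 65 mm from the lens centre along the loupe's -x, 8 mm above its underside.
- gauge: Focal height gauge fixed on the bench to the left of the cabinet: dark square foot 70 x 70 x 16 mm with an upright 12 mm round steel post to 240 mm above the bench; a collar clamped on it by friction carries a flat pointer 8 mm wide. Origin: centre of the foot's underside.
- pointer_tip (a point): Tip of the gauge's flat pointer (4 mm thick; this point at mid-thickness), 48 mm from the post's axis, pointing roughly towards the cabinet; z up. Its height is the height at which the centre of the lens is to be held (110 to 180 mm above the bench).
- fan: Bystander: small black fan in a four-legged frame, 80 x 80 x 92 mm. Origin: centre of its underside.
- block: Bystander: pale wooden connector block, 50 x 120 x 49 mm. Origin: centre of its underside.
- screwdriver: Bystander: screwdriver lying on the bench, some 200 mm long. Origin: under its middle.
Mind the look-alikes: they are no part of the job. Leave any blue look-alike of the loupe alone. Of the things that look like the gauge, take the one that is farthest to the robot's left at the start.

How it is judged:
By the outcome, as a careful person would: the job done as asked, in the order asked, and still so for the second after the job is handed in, while the arm keeps its last pose, push and grip.
It also fails if it takes over 58 s, if anything falls off the work surface, if the arm or the gripper's body presses on something with over 40 N, if the wrist force passes 120 N, or if a joint passes its speed limit or range.

ROBOT

A 6-joint arm with a two-finger parallel gripper is mounted at the origin on the work surface. World frame = base frame: x ahead of the robot, y to its left, z up, the work surface at z = 0. Lengths are in mm, angles in rad, forces in N, time in s.
With the tool pointing down it reaches from about 275 to 750 mm from the base axis. Payload 10.2 kg.
Tool frame: the origin (TCP) lies at the centre of the arm's flange, where the gripper is bolted on; the fingertips stand ctrl.tip_reach ahead of it and the grasp point (between the pads) lies 155 mm ahead of it (ctrl.tip_reach is the distance from the TCP to the fingertips, in mm); z points along the fingers, y is the direction in which the jaws open and shut (so a half turn about z gives the same grasp; the last joint's range is limited). The gripper opens to 85 mm and grips with 20 to 120 N. Pads are 22 mm wide; open, the fingers measure 114 mm over their backs; the gripper's body (76 mm by 85 mm) begins 54 mm behind the grasp point. The pads swing forward as they close: fully open they stand 13 mm farther back than shut.
Start: joints at [0.929, 0.313, 1.498, -0, 1.331, -0.223], TCP at [213.513, 479.63, 404.694] pointing down, gripper open.
Joint ranges: [-2.94, 2.94], [-0.97, 2.17], [0.19, 2.56], [-1.23, 4.37], [0.02, 3.11], [-2.88, 2.88]. Speed limits (rad/s): [2.39, 2.39, 3.01, 3.14, 3.14, 3.14].

INTERFACE

Orientations are given as a unit quaternion [w, x, y, z].
In Python, from rig import ctrl, viewer gives the robot as it stands.
- The arm moves only by the tool drive_tool, never from a script. Its argument "rows" is a list that holds one entry, the list of rows, each a list of 6 numbers: the shift along the world's x, y, z normalised to -1 to 1, where 1 is 0.1 m, then the turn, a rotation vector about the world's x, y, z normalised to -1 to 1, where 1 is 90 degrees. A call has 1 to 10 rows; each row is the pose to reach, as a shift and turn from the pose measured when the call began; what a row does not reach only later rows make up. A row lasts 1/8 s, in which the tool goes at most 62.5 mm and 10.7 degrees, less where a joint would pass 70% of its speed; a pose out of reach is approached as far as the arm can. A call with a number of a shift or a turn outside -1 to 1 is refused whole. A call with a gripper value outside its range is refused whole. "fingers" is the opening, from -1 (shut) to 1 (fully open), set as the call begins (left out, the last holds). The fingers move at their own pace and stop on an object; "force" is the grip in N (left out, the last holds). Time passes only in rows, so rows that repeat a pose let the fingers close. It gives the time, the measured TCP pose, the force and the opening at its end, in the units of the state.
- ctrl.sense(): the state, without advancing time (a new reading comes with each control period).
- viewer.capture(name): name is "side" or "top" or "wrist"; returns the picture (480x640x3 uint8, red, green, blue); there is no depth.
- viewer.calibration(name): a dict with "mtx" (3x3 intrinsics, pixels), "extrinsics" (4x4, takes a point from camera to world coordinates). Camera axes: x right, y up, looking along -z (the intrinsics and any distortion apply to the point x, -y, -z); pixel columns grow to the right and rows downward; lengths in mm; the calibration is good to about 2 mm. A picture is of the moment at which its call begins: read the wrist's pose just before it. calibration takes no time and is no camera call; for the wrist camera it gives the pose at the moment of the call.
- ctrl.finish_job(): hands the job in, once; it reports no verdict.
The state is a dict: "time_s": time; "joints": joint angles; "dq": joint speeds; "tau": joint torques, N m; "eef_pos": TCP position; "ee_rot": TCP orientation; "force": force on the tool from outside, world axes, zero at the start; "wrist_torque": the same for the moment, N m; "grip_width": opening from 0.0 (shut) to 1.0 (fully open).
Only numpy, scipy, OpenCV 4.12 (cv2) and the standard library are available. Lean on these libraries where they do the work, as an engineer would, in place of code of your own. Each camera call takes 0.05 s, during which the arm holds its last target.

## Working session

There is one attempt and no reset: what is moved stays moved. The work goes in short steps, Python scripts to look and compute and a tool call to move; the robot and the scene stay as the last step left them, time stands still between calls to the robot, and variables do not carry over. Pictures are saved under pics/ and viewed, and the job is handed in when it is done.

Besides the shell and the picture viewer there is one more tool, called after "Emit:" by a JSON object that holds its "method" and its "body". drive_tool: Moves the arm, as the interface text tells. Scaled input: -1 to 1 covers 0.1 m each way for a shift and 90 degrees each way for a turn. Its arguments: {"type":"object","properties":{"rows":{"type":"array","items":{"type":"array","items":{"type":"array","items":{"type":"number"}}}},"fingers":{"type":"number"},"force":{"type":"number"}},"required":["rows"]}

```bash
mkdir -p pics; ls; python3 - <<'E'
from rig import ctrl, viewer
import cv2
print(ctrl.sense(), ctrl.tip_reach)
for n in ["side","top"]:
    im=viewer.capture(n); cv2.imwrite(f"pics/{n}0.png",im[:,:,::-1]); 
    c=viewer.calibration(n); print(n,c)
E
```

```text
pics
{'time_s': 0.0, 'joints': array([ 9.28588954e-01,  3.13431990e-01,  1.49843779e+00,  6.00838279e-06,
        1.33097573e+00, -2.23397908e-01]), 'dq': array([-6.28545124e-06, -1.44631912e-03, -2.21601243e-03,  1.49864805e-03,
        1.67492132e-03, -2.64053326e-04]), 'tau': array([-4.67641057e-04, -4.12269151e+01, -2.59746140e+01, -1.77262846e-04,
        4.06542735e-03, -3.00942759e-05]), 'eef_pos': array([213.48861644, 479.58926181, 404.14388402]), 'ee_rot': array([-2.65382808e-04,  2.07878332e-01,  9.78154490e-01, -5.67443149e-04]), 'force': array([-0.15068418, -0.42745655,  0.13464436]), 'wrist_torque': array([-0.04546739, -0.00978932,  0.03941223]), 'grip_width': 1.0007233585290192} 173.4
side {'mtx': array([[596.25311589,   0.        , 311.91509521],
       [  0.        , 596.25311589, 244.3592954 ],
       [  0.        ,   0.        ,   1.        ]]), 'extrinsics': array([[ 9.42773190e-01,  2.25788520e-01, -2.45353329e-01,
         1.97659851e+02],
       [-3.33281670e-01,  6.60407202e-01, -6.72893495e-01,
        -1.00193032e+03],
       [ 1.01014793e-02,  7.16157714e-01,  6.97865380e-01,
         1.10424827e+03],
       [ 0.00000000e+00,  0.00000000e+00,  0.00000000e+00,
         1.00000000e+00]])}
top {'mtx': array([[568.06318008,   0.        , 327.34950531],
       [  0.        , 568.06318008, 234.55700918],
       [  0.        ,   0.        ,   1.        ]]), 'extrinsics': array([[-1.73039150e-02,  9.92112633e-01, -1.24149499e-01,
         3.93613653e+02],
       [-9.99684108e-01, -1.94308208e-02, -1.59413765e-02,
        -3.13451508e+01],
       [-1.82279677e-02,  1.23834433e-01,  9.92135462e-01,
         1.64345558e+03],
       [ 0.00000000e+00,  0.00000000e+00,  0.00000000e+00,
         1.00000000e+00]])}
```

View pics/side0.png

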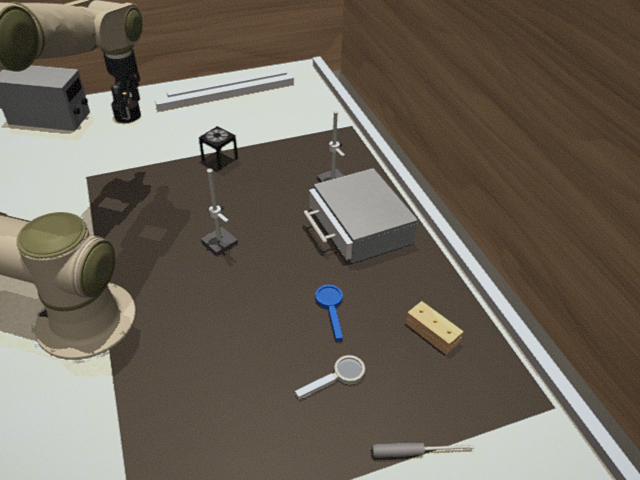

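View pics/top0.png

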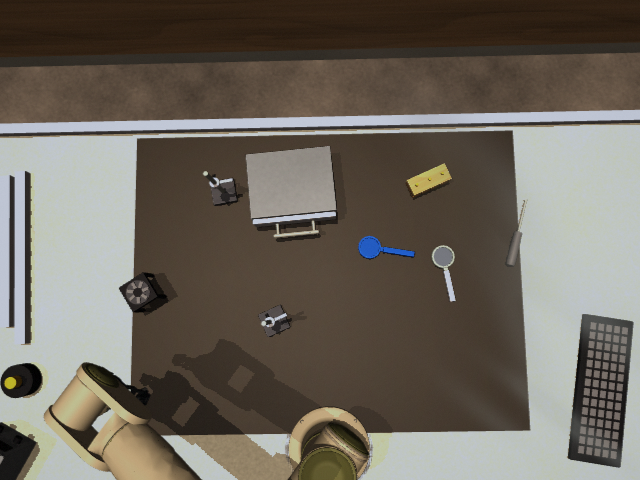

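The side view shows two gauges: one by the cabinet at (333,150) and a nearer one at (215,210). The top view puts them at (222,190) and (272,320), so the leftmost is the one by the cabinet. The grey loupe is at (443,257) in the top view, and the blue one is the look-alike. I'll enlarge for measurements.

```bash
python3 - <<'E'
import cv2,numpy as np
s=cv2.imread("pics/side0.png");t=cv2.imread("pics/top0.png")
def crop(im,x,y,w,h,f,n):
    c=cv2.resize(im[y:y+h,x:x+w],None,fx=f,fy=f,interpolation=cv2.INTER_CUBIC)
    for i in range(0,w,10):
        cv2.line(c,(i*f,0),(i*f,4 if i%50 else 12),(0,255,255),1)
        if i%20==0: cv2.putText(c,str(x+i),(i*f,22),0,.35,(0,255,255),1)
    for i in range(0,h,10):
        cv2.line(c,(0,i*f),(4,i*f),(0,255,255),1)
        if i%20==0: cv2.putText(c,str(y+i),(6,i*f+4),0,.35,(0,255,255),1)
    cv2.imwrite("pics/"+n,c)
crop(s,300,100,130,95,6,"s_g.png")
crop(t,190,140,160,110,5,"t_cab.png")
crop(t,400,220,100,95,6,"t_l.png")
crop(s,280,330,130,80,6,"s_l.png")
crop(s,290,160,130,110,5,"s_cab.png")
E
```

```text
(no output)
```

View pics/s_g.png

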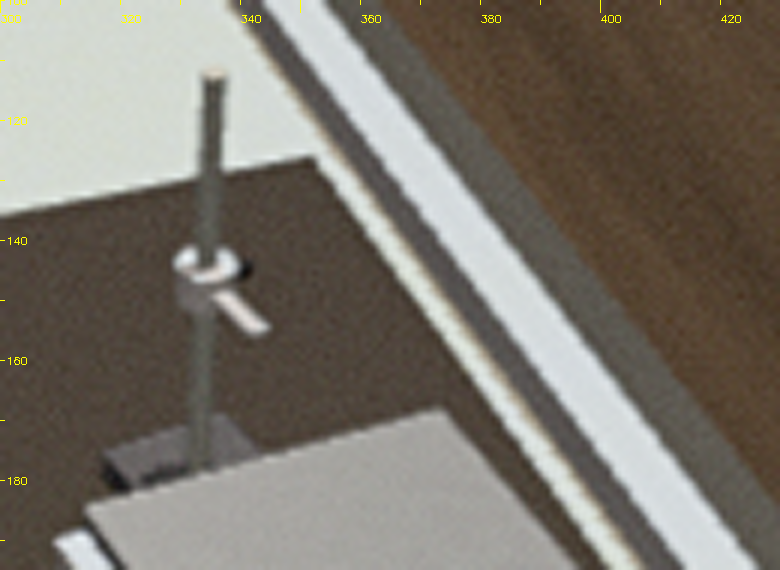

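View pics/t_cab.png

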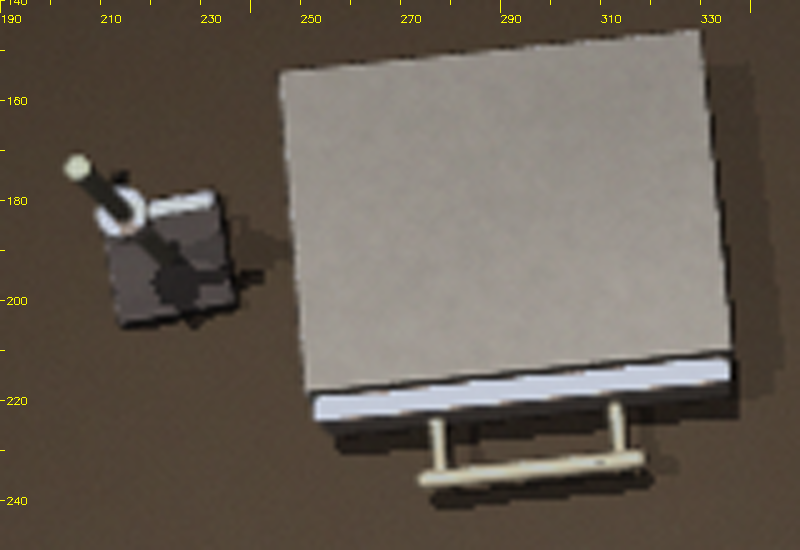

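View pics/t_l.png

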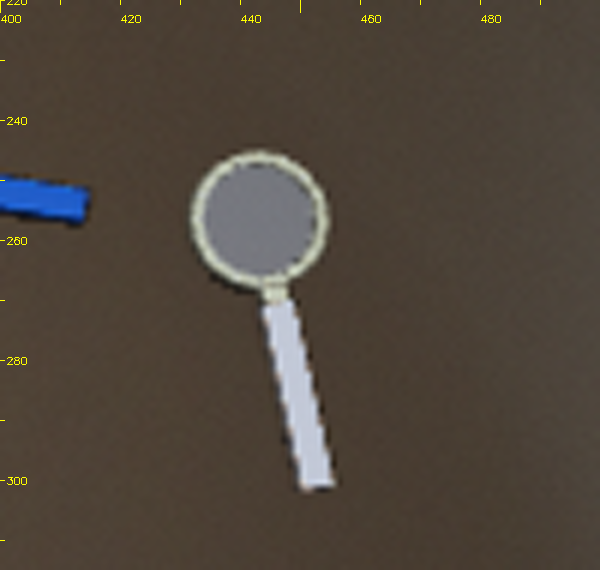

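View pics/s_l.png

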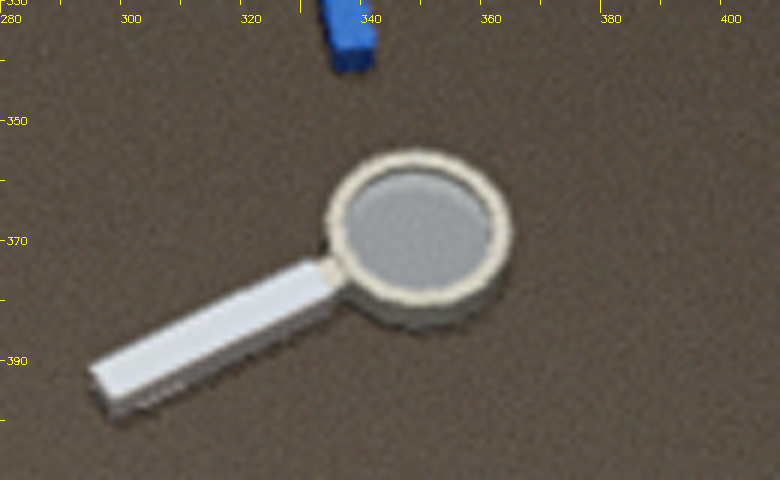

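View pics/s_cab.png

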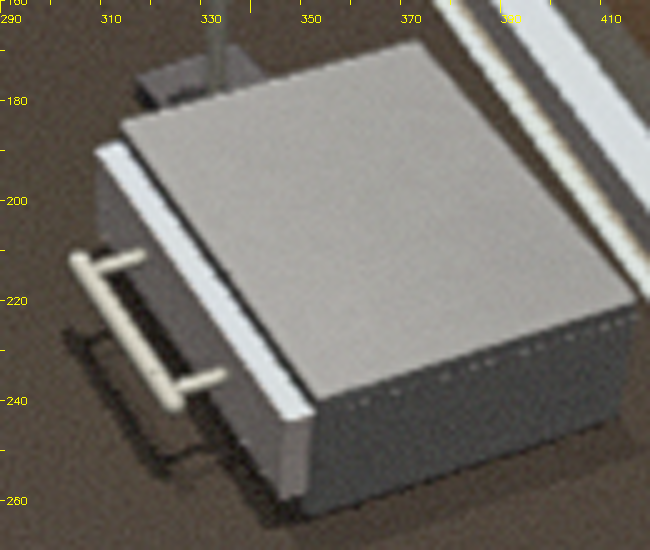

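```bash
cat > h.py <<'E'
import numpy as np
from rig import ctrl, viewer
def ray(n,u,v,cal=None):
    c=cal or viewer.calibration(n);K=c["mtx"];E=c["extrinsics"]
    d=np.linalg.inv(K)@[u,v,1]; d=np.array([d[0],-d[1],-d[2]])
    return E[:3,3],E[:3,:3]@d
def onz(n,u,v,z,cal=None):
    o,d=ray(n,u,v,cal); return o+d*(z-o[2])/d[2]
def tri(*obs):
    A=np.zeros((3,3));b=np.zeros(3);R=[]
    for ob in obs:
        o,d=ray(*ob);d=d/np.linalg.norm(d);P=np.eye(3)-np.outer(d,d);A+=P;b+=P@o;R.append((P,o))
    p=np.linalg.solve(A,b); return p,[np.linalg.norm(P@(p-o)) for P,o in R]
def proj(n,p,cal=None):
    c=cal or viewer.calibration(n);E=c["extrinsics"];q=E[:3,:3].T@(np.array(p)-E[:3,3])
    r=c["mtx"]@[q[0],-q[1],-q[2]];return r[:2]/r[2]
def cr(x,y,f,cx,cy): return (x+(cx+.5)/f-.5, y+(cy+.5)/f-.5)
E
cat > m1.py <<'E'
from h import *
np.set_printoptions(precision=1,suppress=True)
T=lambda a,b:("top",)+cr(190,140,5,a,b); S=lambda a,b:("side",)+cr(290,160,5,a,b)
G=lambda a,b:("side",)+cr(300,100,6,a,b)
print("tip",tri(T(213,201),G(266,328)))
print("ptr root",tri(T(150,211),G(220,293)))
print("post top",tri(T(77,167),G(214,77)))
print("cab TL",tri(T(280,73),S(415,40)),"TR",tri(T(700,30),S(636,300)),"BR",tri(T(732,350),S(318,402)),"BL",tri(T(306,392),S(122,124)))
for q in [(280,73),(700,30),(732,350),(306,392)]: print(onz(*T(*q),85))
for q in [(415,40),(636,300),(318,402),(122,124)]: print(onz(*S(*q),85))
print("bar",tri(T(422,481),S(78,259)),tri(T(641,457),S(176,404)))
L=lambda a,b:("top",)+cr(400,220,6,a,b); SL=lambda a,b:("side",)+cr(280,330,6,a,b)
print("lens",onz(*L(260,220),16),onz(*SL(420,228),16)); print("hend",onz(*L(317,486),16),onz(*SL(104,384),16))
print("foot", [onz(*T(*q),16) for q in [(106,207),(217,192),(238,303),(124,327)]])
print("fan",onz("top",141,291,92),"block",onz("top",429,180,49),"g2",onz("top",270,322,0),"scr",onz("top",512,264,10),onz("top",525,200,10),"blue",onz("top",369,247,16),onz("top",413,253,16))
E
python3 m1.py
```

```text
tip (array([741.8, 249.5, 127.8]), [np.float64(2.8631811333047916), np.float64(2.8631811333047823)])
ptr root (array([735.3, 285. , 125.5]), [np.float64(0.5787352999798526), np.float64(0.578735299979768)])
post top (array([734.2, 300.1, 233.6]), [np.float64(0.12242531254956132), np.float64(0.12242531254950377)])
cab TL (array([822.6, 220.6,  83.2]), [np.float64(0.4467098803347822), np.float64(0.446709880334921)]) TR (array([842.6, -17.1,  81.6]), [np.float64(0.407405888243298), np.float64(0.40740588824340607)]) BR (array([659.7, -31.7,  78.9]), [np.float64(0.6664515548922327), np.float64(0.6664515548923208)]) BL (array([640.9, 206.4,  79.9]), [np.float64(0.9118718500548267), np.float64(0.9118718500549824)])
[821.7 220.5  85. ]
[841.3 -17.   85. ]
[658.1 -31.6  85. ]
[639.2 205.9  85. ]
[822.  218.5  85. ]
[841.  -20.4  85. ]
[657.7 -37.6  85. ]
[639.6 200.3  85. ]
bar (array([594.2, 145.6,  45. ]), [np.float64(1.194711045044649), np.float64(1.1947110450442597)]) (array([604.8,  21. ,  46.6]), [np.float64(0.7281398336275716), np.float64(0.728139833627711)])
lens [ 528.2 -335.    16. ] [ 530.2 -338.4   16. ]
hend [ 401.7 -356.5   16. ] [ 402.5 -361.9   16. ]
foot [array([762.2, 333.9,  16. ]), array([769.8, 268.6,  16. ]), array([703.4, 256.1,  16. ]), array([690.6, 322.8,  16. ])]
fan [442.2 506.   92. ] block [ 744.3 -298.5   49. ] g2 [349.9 163.8   0. ] scr [ 502.7 -532.2   10. ] [ 687.8 -580.4   10. ] blue [ 558.9 -124.4   16. ] [ 539.2 -249.9   16. ]
```

```bash
python3 - <<'E'
from h import *
import cv2
from scipy.spatial.transform import Rotation as R
s=ctrl.sense();c=viewer.calibration("wrist")
q=s["ee_rot"];Rt=R.from_quat([q[1],q[2],q[3],q[0]]).as_matrix()
E=c["extrinsics"]
print(c["mtx"],"\n",np.round(Rt.T@E[:3,:3],3),Rt.T@(E[:3,3]-s["eef_pos"]))
E
```

```text
[[376.37603308   0.         319.27882348]
 [  0.         376.37603308 243.36793414]
 [  0.           0.           1.        ]] 
 [[-0.     0.945  0.326]
 [ 1.    -0.     0.001]
 [ 0.001  0.326 -0.945]] [83.87935412 -0.1854329  30.91573574]
```

Emit:
{"method": "drive_tool", "body": {"rows": [[[0.5,-0.5,0.15,0,0,-0.11],[1,-1,0.3,0,0,-0.22],[1,-1,0.3,0,0,-0.33]]], "fingers": -0.25}}

```text
time_s: 0.48
eef_pos: [315.2, 377.7, 434.7]
ee_rot: [-0.0, 0.455, 0.89, -0.0]
force: [-0.2, 0.8, 0.2]
grip_width: 0.382
```

Emit:
{"method": "drive_tool", "body": {"rows": [[[0.5,-0.5,0,0,0,-0.11],[1,-1,0,0,0,-0.22],[1,-1,0,0,0,-0.35]]]}}

```text
time_s: 0.85
eef_pos: [417.1, 275.5, 434.2]
ee_rot: [-0.0, 0.677, 0.736, -0.001]
force: [0.1, -0.1, -0.7]
grip_width: 0.373
```

Emit:
{"method": "drive_tool", "body": {"rows": [[[0.1,0.1,-0.2,0,-0.11,0],[0.2,0.15,-0.4,0,-0.23,0],[0.2,0.15,-0.5,0,-0.34,0],[0.2,0.15,-0.5,0,-0.45,0],[0.2,0.15,-0.5,0,-0.55,0],[0.2,0.15,-0.5,0,-0.55,0]]]}}

```text
time_s: 1.6
eef_pos: [436.7, 290.5, 383.7]
ee_rot: [0.307, 0.615, 0.669, 0.282]
force: [-0.7, 0.5, -1.2]
grip_width: 0.375
```

```bash
python3 - <<'E'
from h import *
import cv2,pickle
c=viewer.calibration("wrist");print(ctrl.sense()["eef_pos"],ctrl.sense()["dq"].max())
im=viewer.capture("wrist"); cv2.imwrite("pics/w1.png",im[:,:,::-1]); pickle.dump(c,open("w1.pkl","wb"))
E
```

```text
[436.73489344 290.46982105 383.69200858] 0.15244441656765031
```

View pics/w1.png

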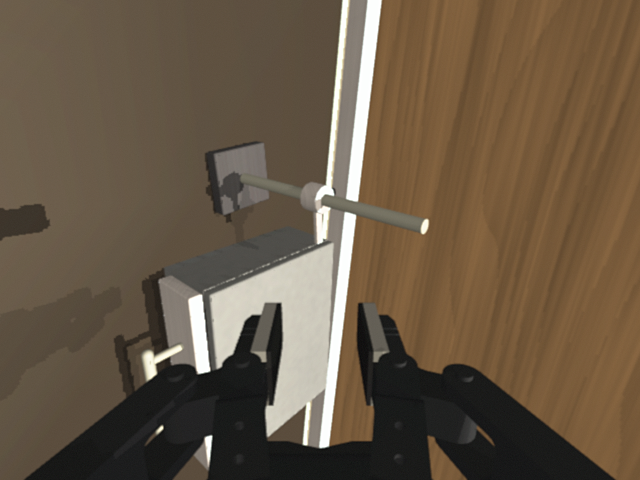

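The wrist view shows the gauge: post base near (240,180), collar (315,197), pointer down to about (320,243), post top (424,226). I'll retake it with the arm settled and enlarge.

```bash
python3 - <<'E'
from h import *
import cv2,pickle
c=viewer.calibration("wrist");print(ctrl.sense()["eef_pos"],abs(ctrl.sense()["dq"]).max())
im=viewer.capture("wrist"); cv2.imwrite("pics/w2.png",im[:,:,::-1]); pickle.dump(c,open("w2.pkl","wb"))
f=8;x,y,w,h=290,175,60,75
d=cv2.resize(im[y:y+h,x:x+w,::-1],None,fx=f,fy=f,interpolation=cv2.INTER_CUBIC);cv2.imwrite("pics/w2c.png",d)
f=3;x,y,w,h=200,130,250,120
d=cv2.resize(im[y:y+h,x:x+w,::-1],None,fx=f,fy=f,interpolation=cv2.INTER_CUBIC);cv2.imwrite("pics/w2d.png",d)
E
```

```text
[436.92273338 290.43141893 383.91326899] 0.03285618869047769
```

View pics/w2c.png

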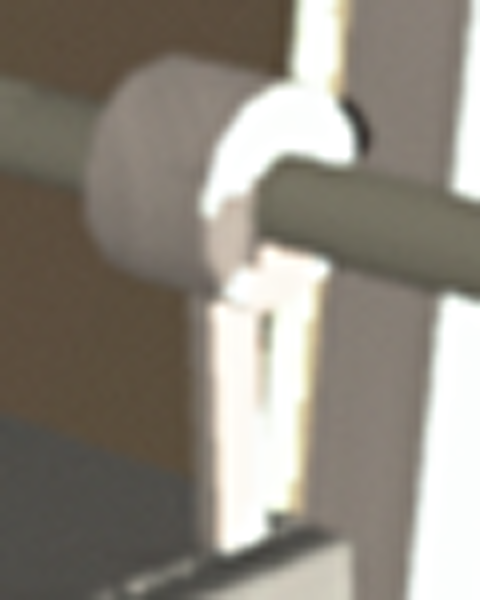

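View pics/w2d.png

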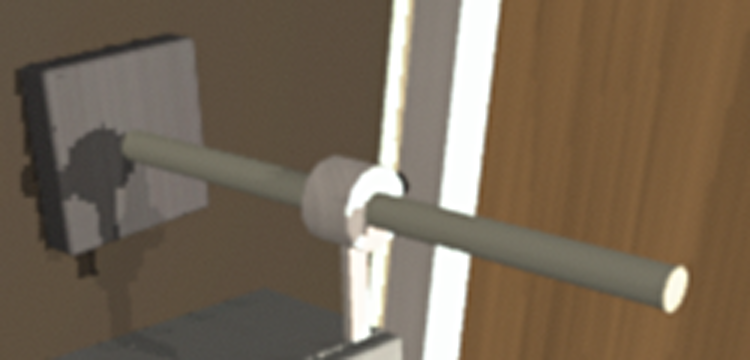

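```bash
cat > m2.py <<'E'
from h import *
import pickle
np.set_printoptions(precision=1,suppress=True)
c=pickle.load(open("w2.pkl","rb"))
D=lambda a,b:cr(200,130,3,a,b); C=lambda a,b:cr(290,175,8,a,b)
T=lambda a,b:("top",)+cr(190,140,5,a,b)
pt=onz("w",*D(676,289),240,c); pb=onz("w",*D(130,145),16,c)
print("post top",pt,"base",pb, "topcam",onz(*T(77,167),240))
r=onz(*T(150,211),130);t=onz(*T(213,201),130);print("ptr",r,t)
for ax in (pt,pb,(pt+pb)/2):
  for u in [(t-r)]:
    u=u[:2]/np.linalg.norm(u[:2]); n=np.array([u[1],-u[0]]); 
    if n[0]>0:n=-n
    p0=ax[:2]+4*n
    for q in [(190,310),(210,310),(200,540),(215,540)]:
        o,d=ray("w",*C(*q),c); s=n@(p0-o[:2])/(n@d[:2]); P=o+s*d
        print(q,P,"along",u@(P[:2]-ax[:2]))
# post-line check: project known heights
for z in (16,110,120,130,140,240):print(z,(np.array(proj("w",[*((pt+pb)/2)[:2],z],c))-[290,175])*8)
E
python3 m2.py
```

```text
post top [731.1 296.6 240. ] base [728.6 296.6  16. ] topcam [732.5 298.6 240. ]
ptr [733.7 284.2 130. ] [738.5 249.8 130. ]
(190, 310) [729.4 280.2 124.7] along 15.931332444145223
(210, 310) [729.3 281.  128. ] along 15.136634801688738
(200, 540) [733.7 249.6 125.8] along 46.823976887629414
(215, 540) [733.6 250.4 128.3] along 46.05756155107281
(190, 310) [726.7 281.1 127. ] along 15.015835835804648
(210, 310) [726.6 281.9 130.3] along 14.228965325822708
(200, 540) [730.9 250.9 128.1] along 45.60421258346476
(215, 540) [730.8 251.6 130.6] along 44.8453458214216
(190, 310) [728.  280.7 125.8] along 15.473584139974916
(210, 310) [727.9 281.5 129.1] along 14.682800063755694
(200, 540) [732.3 250.2 126.9] along 46.21409473554702
(215, 540) [732.2 251.  129.5] along 45.45145368624721
16 [-368.8   23.4]
110 [111.2 152. ]
120 [170.8 168. ]
130 [232.5 184.5]
140 [296.2 201.6]
240 [1074.2  410. ]
```

Emit:
{"method": "drive_tool", "body": {"rows": [[[0.3,-0.3,0.1,0,0.11,0],[0.6,-0.6,0.2,0,0.22,0],[0.9,-0.9,0.2,0,0.33,0],[1,-1,0.2,0,0.44,0],[1,-1,0.2,0,0.55,0],[1,-1,0.2,0,0.55,0]]], "fingers": -0.25}}

```text
time_s: 2.45
eef_pos: [537.7, 190.3, 404.0]
ee_rot: [-0.005, 0.677, 0.736, -0.002]
force: [-0.8, 0.6, -0.7]
grip_width: 0.374
```

Emit:
{"method": "drive_tool", "body": {"rows": [[[0.3,-0.5,-0.2,0,0,0],[0.6,-1,-0.6,0,0,0],[0.6,-1,-0.9,0,0,0],[0.6,-1,-0.9,0,0,0]]]}}

```text
time_s: 2.95
eef_pos: [597.7, 89.9, 311.8]
ee_rot: [-0.009, 0.676, 0.737, -0.003]
force: [-0.4, 0.6, 0.7]
grip_width: 0.378
```

```bash
python3 - <<'E'
from h import *
import cv2,pickle
s=ctrl.sense();c=viewer.calibration("wrist");print(s["eef_pos"],s["ee_rot"],abs(s["dq"]).max())
im=viewer.capture("wrist"); cv2.imwrite("pics/w3.png",im[:,:,::-1]); pickle.dump(c,open("w3.pkl","wb"))
E
```

```text
[597.69265857  89.90253097 311.84285751] [-0.00888826  0.67630019  0.73656806 -0.00255918] 0.06212301438333782
```

View pics/w3.png

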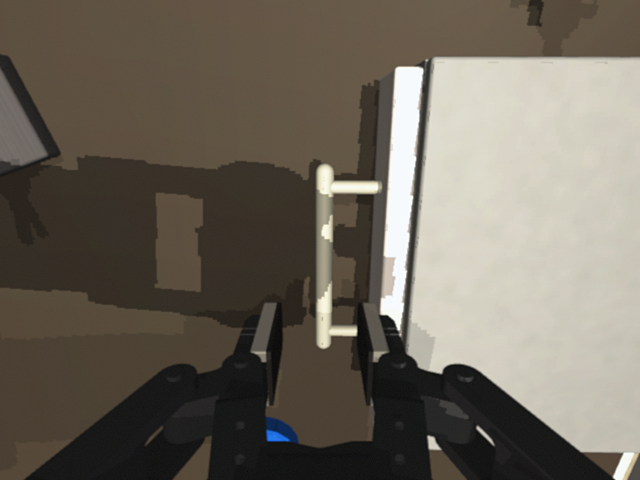

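The bar runs from about (324,168) to (324,345), between the fingers. I'll compute the offset.

```bash
python3 - <<'E'
from h import *
import pickle
from scipy.spatial.transform import Rotation as R
c=pickle.load(open("w3.pkl","rb"))
a=onz("w",325,168,50,c);b=onz("w",324,343,50,c);print(a,b,(a+b)/2)
q=[-0.00888826,0.67630019,0.73656806,-0.00255918];M=R.from_quat(q[1:]+q[:1]).as_matrix()
print(M.round(3)); print("grasp",np.array([597.7,89.9,311.8])+155*M[:,2])
E
```

```text
[592.4258932  144.48423652  50.        ] [602.78984847  21.66731758  50.        ] [597.60787084  83.07577705  50.        ]
[[-0.085  0.996 -0.017]
 [ 0.996  0.085  0.008]
 [ 0.01  -0.016 -1.   ]]
grasp [595.13394948  91.17909771 156.82652068]
```

Emit:
{"method": "drive_tool", "body": {"rows": [[[-0.02,-0.07,-0.3,-0.005,-0.011,0],[-0.02,-0.07,-0.6,-0.005,-0.011,0],[-0.02,-0.07,-0.8,-0.005,-0.011,0],[-0.02,-0.07,-0.8,-0.005,-0.011,0]]], "fingers": -0.25}}

```text
time_s: 3.5
eef_pos: [595.8, 84.4, 234.9]
ee_rot: [0.001, 0.676, 0.737, 0.002]
force: [0.0, 0.3, 1.0]
grip_width: 0.372
```

Emit:
{"method": "drive_tool", "body": {"rows": [[[0,0,-0.15,0,0,0],[0,0,-0.29,0,0,0],[0,0,-0.29,0,0,0]]]}}

```text
time_s: 3.88
eef_pos: [595.9, 84.5, 205.4]
ee_rot: [0.001, 0.675, 0.737, 0.002]
force: [-0.0, -0.1, 0.6]
grip_width: 0.37
```

Emit:
{"method": "drive_tool", "body": {"rows": [[[0.015,0,-0.02,0,0,0],[0.015,0,-0.02,0,0,0],[0.015,0,-0.02,0,0,0],[0.015,0,-0.02,0,0,0]]], "fingers": -1, "force": 40}}

```text
time_s: 4.38
eef_pos: [596.8, 84.5, 203.2]
ee_rot: [-0.0, 0.675, 0.737, 0.001]
force: [-5.6, -0.7, 3.8]
grip_width: 0.113
```

Emit:
{"method": "drive_tool", "body": {"rows": [[[-0.1,-0.008,0,0,0,0],[-0.25,-0.02,0,0,0,0],[-0.45,-0.036,0,0,0,0],[-0.65,-0.052,0,0,0,0],[-0.85,-0.068,0,0,0,0],[-1,-0.08,0,0,0,0],[-1,-0.08,0,0,0,0]]]}}

```text
time_s: 5.25
eef_pos: [496.0, 76.3, 203.3]
ee_rot: [-0.0, 0.675, 0.737, 0.0]
force: [-0.5, -1.7, -1.1]
grip_width: 0.11
```

Emit:
{"method": "drive_tool", "body": {"rows": [[[-0.1,-0.008,0,0,0,0],[-0.2,-0.016,0,0,0,0],[-0.27,-0.022,0,0,0,0],[-0.3,-0.024,0,0,0,0],[-0.32,-0.026,0,0,0,0],[-0.32,-0.026,0,0,0,0]]]}}

```text
time_s: 6.0
eef_pos: [465.8, 73.8, 203.4]
ee_rot: [0.003, 0.676, 0.737, 0.004]
force: [20.2, 4.9, -19.1]
grip_width: 0.109
```

Emit:
{"method": "drive_tool", "body": {"rows": [[[0,0,0,0,0,0],[0,0,0,0,0,0],[0,0,0,0,0,0]]], "fingers": -0.3}}

```text
time_s: 6.38
eef_pos: [465.6, 73.8, 203.5]
ee_rot: [0.003, 0.676, 0.737, 0.003]
force: [-0.0, -0.0, 0.5]
grip_width: 0.349
```

Emit:
{"method": "drive_tool", "body": {"rows": [[[0,0,0.2,0,0,0],[0,0,0.6,0,0,0],[0,0,1,0,0,0]]]}}

```text
time_s: 6.75
eef_pos: [465.3, 73.8, 304.6]
ee_rot: [0.002, 0.676, 0.737, 0.003]
force: [0.5, -0.5, 0.3]
grip_width: 0.347
```

Emit:
{"method": "drive_tool", "body": {"rows": [[[0,-0.5,0.5,0,0,0],[0,-1,0.8,0,0,0],[0,-1,0.8,0,0,0]]]}}

```text
time_s: 7.12
eef_pos: [465.2, -28.4, 386.8]
ee_rot: [0.004, 0.677, 0.736, 0.004]
force: [0.5, 0.7, -0.7]
grip_width: 0.35
```

```bash
python3 - <<'E'
from h import *
import cv2,pickle
s=ctrl.sense();c=viewer.calibration("wrist");print(s["eef_pos"],s["ee_rot"],abs(s["dq"]).max())
im=viewer.capture("wrist"); cv2.imwrite("pics/w4.png",im[:,:,::-1]); pickle.dump(c,open("w4.pkl","wb"))
im=viewer.capture("top"); cv2.imwrite("pics/t4.png",im[:,:,::-1])
cv2.imwrite("pics/t4c.png",cv2.resize(im[140:300,190:350,::-1],None,fx=3.7,fy=3.7,interpolation=cv2.INTER_CUBIC))
E
```

```text
[465.21522233 -28.4271547  386.76857497] [0.00431336 0.67714329 0.73582793 0.00395181] 0.02800829749569954
```

View pics/w4.png

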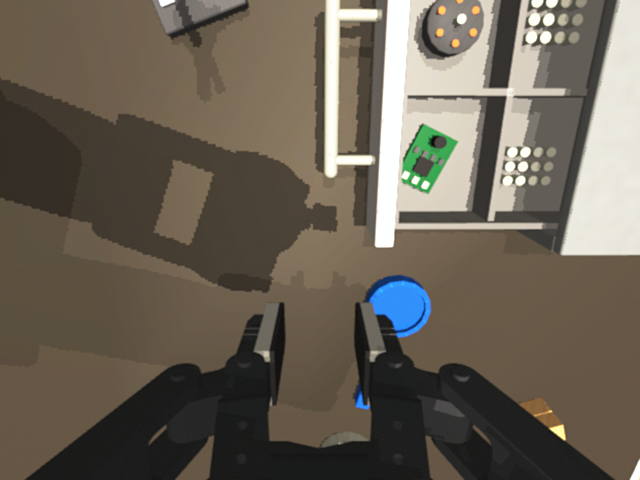

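View pics/t4.png

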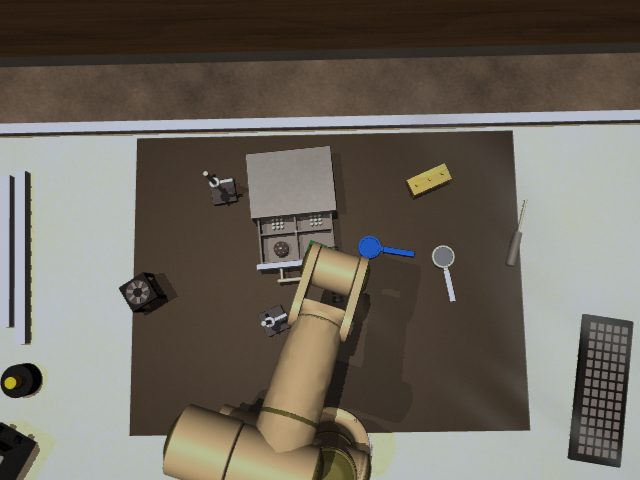

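The drawer is open. The green board is at about (428,158) in the wrist view and the motor at (455,22). Enlarging the board.

```bash
python3 - <<'E'
import cv2
im=cv2.imread("pics/w4.png");f=7;x,y,w,h=385,110,90,95
cv2.imwrite("pics/w4c.png",cv2.resize(im[y:y+h,x:x+w],None,fx=f,fy=f,interpolation=cv2.INTER_CUBIC))
E
```

```text
(no output)
```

View pics/w4c.png

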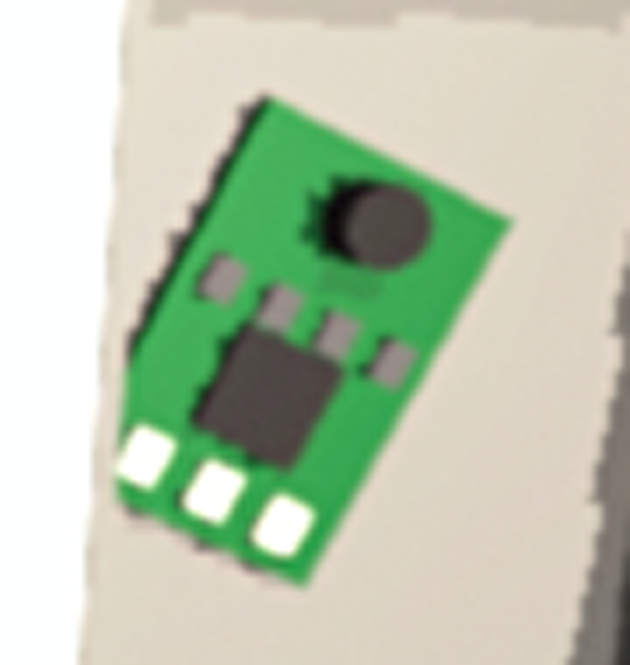

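```bash
cat > m3.py <<'E'
from h import *
import pickle
np.set_printoptions(precision=1,suppress=True)
c=pickle.load(open("w4.pkl","rb"))
P=[onz("w",*cr(385,110,7,a,b),27,c) for a,b in [(270,98),(512,218),(306,587)]]
print(P,np.linalg.norm(P[0]-P[1]),np.linalg.norm(P[1]-P[2]));print("centre",(P[0]+P[2])/2)
print("sense")
E
python3 m3.py
```

```text
[array([549.6,  54.1,  27. ]), array([581.3,  42.8,  27. ]), array([564.4,  -3.9,  27. ])] 33.65638380794509 49.72069020014047
centre [557.   25.1  27. ]
sense
```

Emit:
{"method": "drive_tool", "body": {"rows": [[[0,-0.3,0,0,0,-0.11],[0,-0.6,0,0,0,-0.22],[0,-1,0,0,0,-0.33],[0,-1,0,0,0,-0.44]]], "fingers": 0.3}}

```text
time_s: 7.72
eef_pos: [465.1, -127.0, 382.9]
ee_rot: [0.002, 0.887, 0.461, 0.002]
force: [-0.1, 0.1, -0.3]
grip_width: 0.653
```

Emit:
{"method": "drive_tool", "body": {"rows": [[[0,-0.3,0,0,0,-0.11],[0,-0.6,0,0,0,-0.22],[0,-1,0,0,0,-0.33],[0,-1,0,0,0,-0.44]]]}}

```text
time_s: 8.22
eef_pos: [465.4, -227.7, 381.2]
ee_rot: [0.001, 0.992, 0.13, -0.0]
force: [0.8, -0.1, -0.5]
grip_width: 0.653
```

Emit:
{"method": "drive_tool", "body": {"rows": [[[0,-0.5,-0.2,0,0,-0.06],[0,-1,-0.5,0,0,-0.06],[0,-1,-0.8,0,0,-0.06],[0,-1,-0.8,0,0,-0.06]]]}}

```text
time_s: 8.72
eef_pos: [465.5, -326.4, 298.2]
ee_rot: [-0.002, 0.997, 0.083, -0.002]
force: [0.3, 0.2, -0.1]
grip_width: 0.649
```

```bash
cat > shot.py <<'E'
import sys
from h import *
import cv2,pickle
from scipy.spatial.transform import Rotation as R
np.set_printoptions(precision=4,suppress=True)
n=sys.argv[1]
s=ctrl.sense();c=viewer.calibration("wrist");q=s["ee_rot"];M=R.from_quat([q[1],q[2],q[3],q[0]]).as_matrix()
print(s["time_s"],s["eef_pos"],abs(s["dq"]).max(),s["joints"]);print(M)
im=viewer.capture("wrist"); cv2.imwrite(f"pics/{n}.png",im[:,:,::-1]); pickle.dump((c,s),open(n+".pkl","wb"))
E
python3 shot.py w5
```

```text
8.725 [ 465.5347 -326.4444  298.1972] 0.05784076355008099 [-0.8173  0.5091  1.5013 -0.0019  1.1366  0.5871]
[[ 0.986   0.1664 -0.0049]
 [ 0.1664 -0.9861  0.0027]
 [-0.0044 -0.0035 -1.    ]]
```

View pics/w5.png

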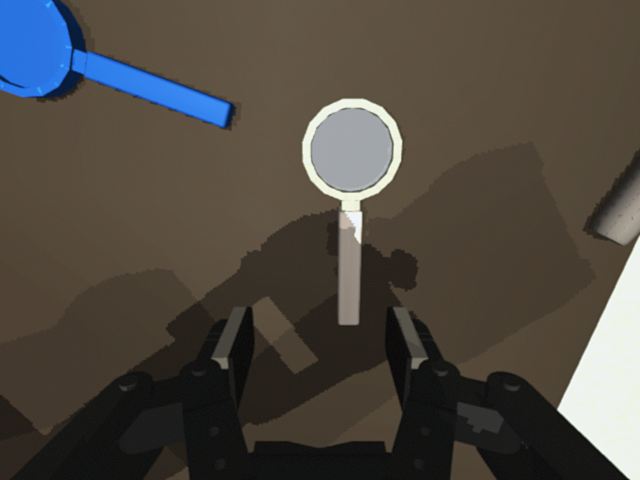

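```bash
python3 - <<'E'
from h import *
import pickle
c,s=pickle.load(open("w5.pkl","rb"))
a=onz("w",352,148.5,16,c);b=onz("w",348.3,324.5,16,c);d=a-b;L=np.linalg.norm(d);u=d/L
print(a,b,L,np.degrees(np.arctan2(u[1],u[0])),"grip",a-65*u, "shift",a-65*u-s["eef_pos"])
E
```

```text
[ 529.57102598 -336.69155557   16.        ] [ 400.6255291  -359.37946455   16.        ] 130.9262478594978 9.979028479040698 grip [ 465.55439498 -347.95525638   16.        ] shift [ 1.97165231e-02 -2.15109052e+01 -2.82197235e+02]
```

```bash
python3 - <<'E'
from rig import ctrl
print(ctrl.tip_reach,[a for a in dir(ctrl) if a[0]!='_'])
E
```

```text
173.4 ['PlanningError', 'finish_job', 'sense', 'tip_reach']
```

Emit:
{"method": "drive_tool", "body": {"rows": [[[0,-0.1,-0.3,0,0,0.005],[0,-0.215,-0.6,0.002,-0.003,0.005],[0,-0.215,-0.9,0.002,-0.003,0.005],[0,-0.215,-0.9,0.002,-0.003,0.005]]]}}

```text
time_s: 9.28
eef_pos: [466.2, -347.0, 209.9]
ee_rot: [-0.002, 0.996, 0.088, 0.001]
force: [0.1, -0.0, 0.1]
grip_width: 0.647
```

Emit:
{"method": "drive_tool", "body": {"rows": [[[-0.006,-0.01,-0.15,0,0,0],[-0.006,-0.01,-0.25,0,0,0],[-0.006,-0.01,-0.32,0,0,0],[-0.006,-0.01,-0.32,0,0,0]]], "fingers": -0.2}}

```text
time_s: 9.78
eef_pos: [465.6, -348.0, 177.6]
ee_rot: [-0.003, 0.996, 0.088, 0.0]
force: [-0.8, 0.1, -0.7]
grip_width: 0.4
```

Emit:
{"method": "drive_tool", "body": {"rows": [[[0,0,0,0,0,0],[0,0,0,0,0,0],[0,0,0,0,0,0],[0,0,0,0,0,0]]], "fingers": -1, "force": 60}}

```text
time_s: 10.28
eef_pos: [465.7, -348.1, 178.1]
ee_rot: [-0.002, 0.996, 0.088, 0.001]
force: [-0.1, 0.6, 5.6]
grip_width: 0.167
```

Emit:
{"method": "drive_tool", "body": {"rows": [[[0,0,0.1,0,0,0],[0,0,0.3,0,0,0],[0,0,0.6,0,0,0],[0,0,1,0,0,0],[0,0,1,0,0,0]]]}}

```text
time_s: 10.9
eef_pos: [466.0, -348.4, 281.3]
ee_rot: [0.0, 0.996, 0.088, 0.002]
force: [0.1, 0.4, -1.8]
grip_width: 0.167
```

```bash
python3 shot.py w6; python3 - <<'E'
from h import *
import cv2
im=viewer.capture("side");cv2.imwrite("pics/s6.png",im[:,:,::-1]);print(ctrl.sense()["force"],ctrl.sense()["wrist_torque"])
E
```

```text
10.9 [ 465.9932 -348.3761  281.3186] 0.05414220818955337 [-0.8438  0.5539  1.4767  0.0042  1.108   0.5483]
[[ 0.9844  0.1759  0.0048]
 [ 0.1759 -0.9844  0.0003]
 [ 0.0048  0.0006 -1.    ]]
[ 1.32223185  0.82533392 -1.05822991] [ 0.01190005  0.08271271 -0.04066215]
```

View pics/w6.png

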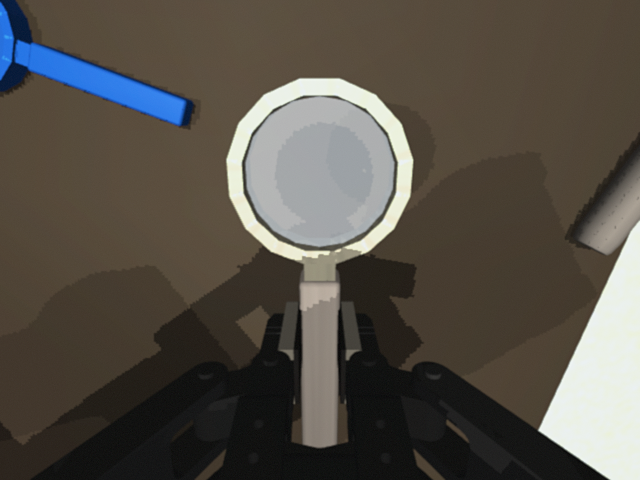

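View pics/s6.png

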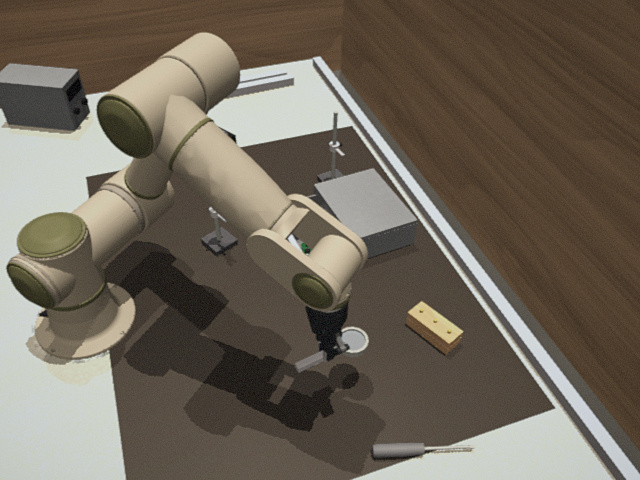

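The lens is held, centred in the wrist view at about (320,172). I'll enlarge it to check pitch.

```bash
python3 - <<'E'
import cv2
im=cv2.imread("pics/w6.png")
f=3;x,y,w,h=215,65,210,200
cv2.imwrite("pics/w6a.png",cv2.resize(im[y:y+h,x:x+w],None,fx=f,fy=f,interpolation=cv2.INTER_CUBIC))
f=6;x,y,w,h=275,360,90,95
b=cv2.resize(im[y:y+h,x:x+w],None,fx=f,fy=f,interpolation=cv2.INTER_CUBIC)
b=cv2.convertScaleAbs(b,alpha=1.5)
cv2.imwrite("pics/w6b.png",b)
f=6;x,y,w,h=275,240,90,80
cv2.imwrite("pics/w6d.png",cv2.resize(im[y:y+h,x:x+w],None,fx=f,fy=f,interpolation=cv2.INTER_CUBIC))
E
```

```text
(no output)
```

View pics/w6a.png

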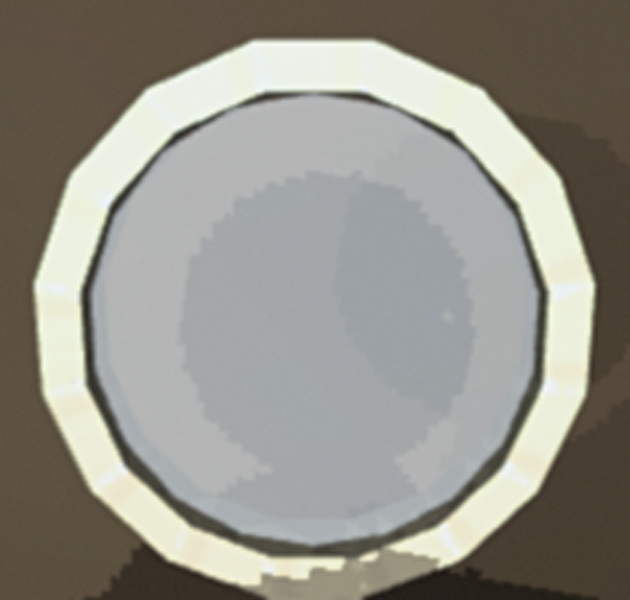

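View pics/w6b.png

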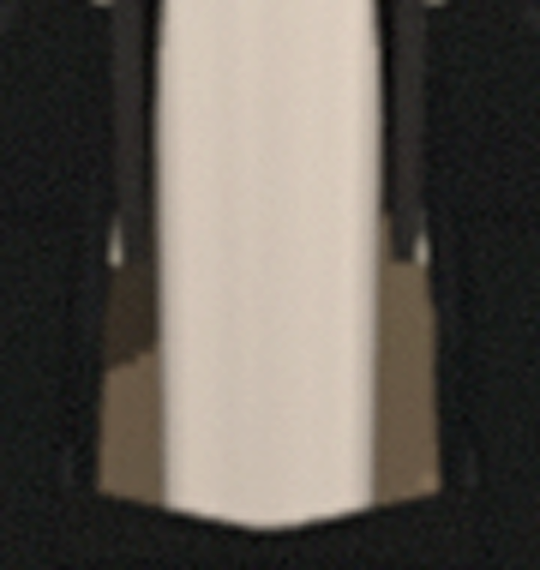

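View pics/w6d.png

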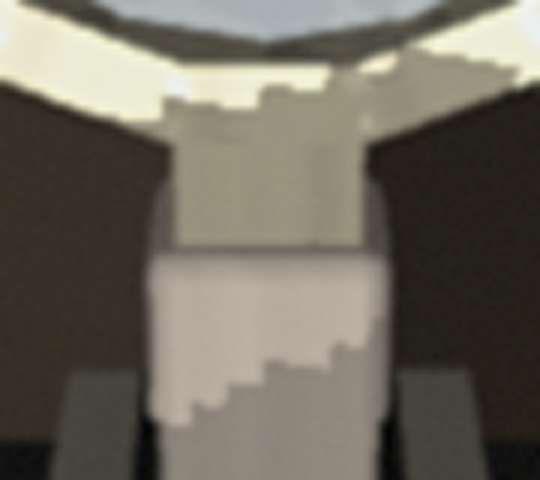

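```bash
cat > fit.py <<'E'
from h import *
import cv2,pickle
from scipy.spatial.transform import Rotation as R
np.set_printoptions(precision=3,suppress=True)
def fit(name,px,obj):
    c,s=pickle.load(open(name+".pkl","rb"))
    K=c["mtx"];E=c["extrinsics"]
    ok,rv,tv=cv2.solvePnP(obj,px,K,None,flags=cv2.SOLVEPNP_ITERATIVE)
    pr,_=cv2.projectPoints(obj,rv,tv,K,None);res=pr[:,0]-px
    F=np.diag([1,-1,-1.]);Ml=E[:3,:3]@F@cv2.Rodrigues(rv)[0];t=E[:3,:3]@F@tv[:,0]+E[:3,3]
    print("rms",np.sqrt((res**2).sum(1).mean()));print(res.round(1).tolist())
    print("lens normal",Ml[:,2],"xaxis",Ml[:,0],"pos",t,"minus tcp",t-s["eef_pos"])
    return t,Ml
if __name__=="__main__":
    A=lambda a,b:cr(215,65,3,a,b);Dd=lambda a,b:cr(275,240,6,a,b)
    ang=[101.25,78.75,56.25,33.75,11.25,-11.25,-33.75,-56.25]
    rt=[(250,40),(375,40),(485,92),(560,180),(595,290),(586,385),(537,490),(457,553)]
    lf=[None,None,(145,92),(70,180),(35,290),(43,385),(95,492),(170,556)]
    px=[];ob=[]
    for a,p,l in zip(ang,rt,lf):
        for th,q in ((a,p),(180-a,l)):
            if q is None: continue
            th=np.radians(th)
            # image up = lens +x, image right = lens -y
            ob.append([32*np.sin(th),-32*np.cos(th),8.]);px.append(A(*q))
    ob2=ob+[[-40,8,8.],[-40,-8,8.]];px2=px+[Dd(150,255),Dd(388,255)]
    f=lambda o,p:fit("w6",np.array(p,float),np.array(o,float))
    f(ob,px); f(ob2,px2)
E
python3 fit.py
```

```text
rms 1.4848789186520703
[[1.2, 0.4], [-0.2, 0.4], [-0.5, -0.5], [-0.1, -0.3], [0.2, -0.6], [-0.6, -0.3], [-0.1, -1.4], [-0.2, -1.1], [-0.5, 3.0], [0.7, 3.2], [-0.4, -1.0], [-0.4, -1.5], [0.6, 0.4], [0.3, -0.5]]
lens normal [-0.073 -0.01   0.997] xaxis [0.981 0.177 0.073] pos [ 529.669 -337.623  113.604] minus tcp [  63.676   10.753 -167.714]
rms 1.4492597974618215
[[1.3, 0.4], [-0.2, 0.4], [-0.6, -0.5], [0.0, -0.3], [0.1, -0.6], [-0.6, -0.4], [-0.2, -1.4], [-0.2, -1.2], [-0.5, 3.0], [0.6, 3.2], [-0.3, -0.8], [-0.5, -1.4], [0.7, 0.6], [0.1, -0.3], [-0.9, -0.4], [1.2, -0.4]]
lens normal [-0.065 -0.008  0.998] xaxis [0.982 0.177 0.065] pos [ 529.602 -337.625  113.594] minus tcp [  63.609   10.751 -167.725]
```

Emit:
{"method": "drive_tool", "body": {"rows": [[[0,0,-0.4,0,0,0],[0,0,-0.8,0,0,0],[0,0,-0.95,0,0,0],[0,0,-0.95,0,0,0]]]}}

```text
time_s: 11.5
eef_pos: [465.4, -347.9, 182.1]
ee_rot: [-0.003, 0.996, 0.088, -0.0]
force: [-0.3, 0.1, -0.8]
grip_width: 0.165
```

```bash
python3 shot.py w7;python3 -c "
from rig import ctrl;s=ctrl.sense();print(s['force'],s['wrist_torque'])"
```

```text
11.5 [ 465.4312 -347.8526  182.1324] 0.041251673115992295 [-0.8439  0.6923  1.5406  0.0048  0.914   0.5473]
[[ 0.9844  0.1758 -0.0007]
 [ 0.1758 -0.9844  0.0065]
 [ 0.0004 -0.0065 -1.    ]]
[ 1.25636012 -0.21709656 -0.99816342] [-0.07576047  0.03053864  0.01169564]
```

Emit:
{"method": "drive_tool", "body": {"rows": [[[0,0,-0.025,0,0,0],[0,0,-0.045,0,0,0],[0,0,-0.045,0,0,0]]]}}

```text
time_s: 11.92
eef_pos: [465.7, -348.1, 179.2]
ee_rot: [-0.002, 0.996, 0.088, 0.001]
force: [-0.1, 0.1, -1.4]
grip_width: 0.168
```

Emit:
{"method": "drive_tool", "body": {"rows": [[[0,0,0,0,0,0],[0,0,0,0,0,0]]], "fingers": -0.4}}

```text
time_s: 12.18
eef_pos: [465.8, -348.2, 179.4]
ee_rot: [-0.002, 0.996, 0.088, 0.001]
force: [0.3, -0.0, -0.2]
grip_width: 0.3
```

```bash
python3 shot.py w8
```

```text
12.175 [ 465.777  -348.1961  179.4059] 0.0014267846965191821 [-0.8438  0.6969  1.5409  0.0049  0.9057  0.5472]
[[ 0.9844  0.1758  0.0016]
 [ 0.1758 -0.9844  0.004 ]
 [ 0.0022 -0.0037 -1.    ]]
```

Emit:
{"method": "drive_tool", "body": {"rows": [[[0,0,0,0,0,0],[0,0,0,0,0,0],[0,0,0,0,0,0],[0,0,0,0,0,0]]], "fingers": -1, "force": 60}}

```text
time_s: 12.72
eef_pos: [465.8, -348.3, 179.6]
ee_rot: [-0.002, 0.996, 0.088, 0.001]
force: [-0.7, 0.3, 4.4]
grip_width: 0.167
```

```bash
python3 shot.py w9;  python3 -c "
from rig import ctrl;s=ctrl.sense();print(s['force'],s['wrist_torque'])
import cv2
for n in ('w8','w9'):
    im=cv2.imread(f'pics/{n}.png');cv2.imwrite(f'pics/{n}a.png',cv2.resize(im[65:265,215:425],None,fx=3,fy=3,interpolation=cv2.INTER_CUBIC))
"
```

```text
12.725 [ 465.82   -348.2563  179.6096] 0.0027930523872395255 [-0.8438  0.6967  1.5407  0.0048  0.9058  0.5473]
[[ 0.9844  0.1758  0.0018]
 [ 0.1758 -0.9844  0.0037]
 [ 0.0024 -0.0034 -1.    ]]
[-0.86669395  0.89754682  5.78089554] [0.04033815 0.13132117 0.03956444]
```

View pics/w8a.png

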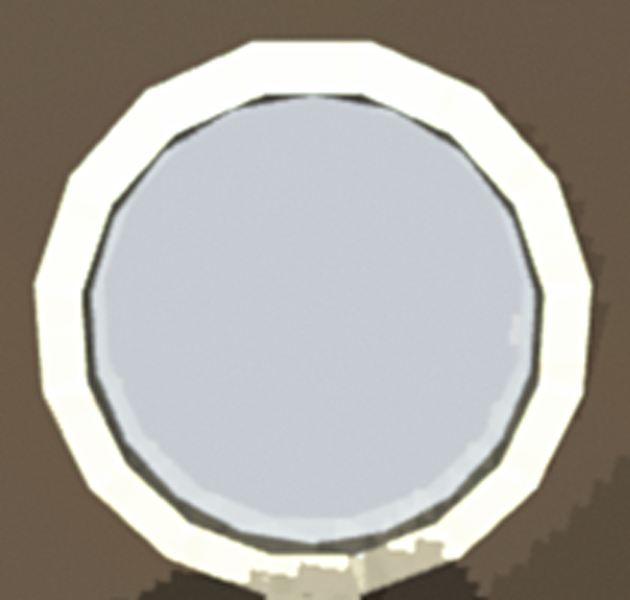

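View pics/w9a.png

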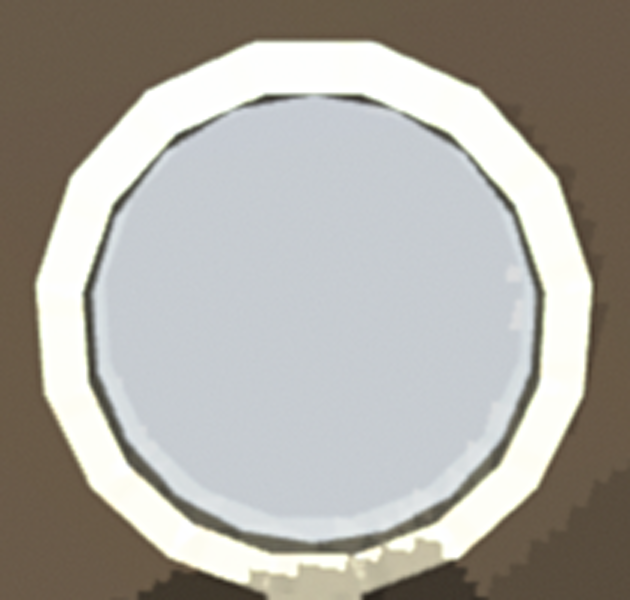

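Emit:
{"method": "drive_tool", "body": {"rows": [[[0,0,0.1,0,0,0],[0,0,0.3,0,0,0],[0,0,0.6,0,0,0],[0,0,0.9,0,0,0],[0,0,1,0,0,0],[0,0,1,0,0,0]]]}}

```text
time_s: 13.52
eef_pos: [465.8, -348.2, 279.5]
ee_rot: [-0.002, 0.996, 0.088, 0.001]
force: [-0.1, -0.3, -1.9]
grip_width: 0.165
```

```bash
python3 shot.py w10;  python3 -c "
from rig import ctrl;s=ctrl.sense();print(s['force'],s['wrist_torque'])
import cv2
for n in ('w10',):
    im=cv2.imread(f'pics/{n}.png');cv2.imwrite(f'pics/{n}a.png',cv2.resize(im[65:265,215:425],None,fx=3,fy=3,interpolation=cv2.INTER_CUBIC))
"
```

```text
13.525 [ 465.7607 -348.1556  279.4872] 0.024475446047965477 [-0.8438  0.5562  1.4783  0.0042  1.1086  0.5483]
[[ 0.9844  0.1759  0.0018]
 [ 0.1759 -0.9844  0.0036]
 [ 0.0024 -0.0033 -1.    ]]
[ 0.25035832 -0.04437362 -1.46618586] [ 0.00097799 -0.01477696  0.04120316]
```

View pics/w10a.png

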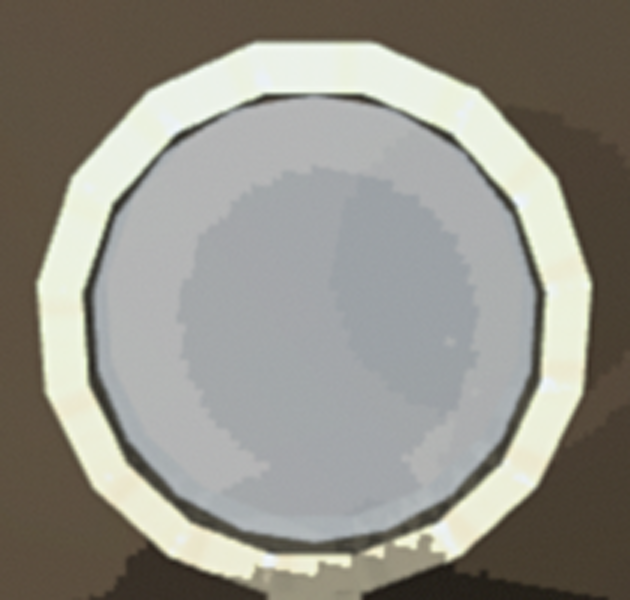

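The lens image in the air (rim from y=40 to the same vertices) matches the one on the bench, so it hangs level with no slip. Next I carry it over.

Emit:
{"method": "drive_tool", "body": {"rows": [[[0,0.15,0.15,0,0,0],[0.05,0.4,0.3,0,0,0],[0.1,0.7,0.4,0,0,0],[0.1,1,0.45,0,0,0]]]}}

```text
time_s: 14.08
eef_pos: [475.7, -246.3, 324.4]
ee_rot: [-0.002, 0.996, 0.088, 0.001]
force: [0.6, 0.3, 0.1]
grip_width: 0.168
```

Emit:
{"method": "drive_tool", "body": {"rows": [[[0,0.3,0,0,0,0],[0.05,0.6,0,0,0,0],[0.08,0.9,0,0,0,0],[0.08,1,0,0,0,0]]]}}

```text
time_s: 14.58
eef_pos: [483.5, -144.3, 324.5]
ee_rot: [-0.003, 0.996, 0.089, 0.001]
force: [-0.6, 0.5, -0.1]
grip_width: 0.17
```

Emit:
{"method": "drive_tool", "body": {"rows": [[[0,0.3,0,0,0,0],[0.05,0.6,0,0,0,0],[0.08,0.9,0,0,0,0],[0.08,1,0,0,0,0]]]}}

```text
time_s: 15.08
eef_pos: [491.4, -43.3, 324.5]
ee_rot: [-0.003, 0.996, 0.09, 0.0]
force: [-0.0, 0.1, -1.2]
grip_width: 0.164
```

Emit:
{"method": "drive_tool", "body": {"rows": [[[0,0.2,0,0,0,0],[0.01,0.4,0,0,0,0],[0.01,0.55,0,0,0,0],[0.01,0.6,0,0,0,0],[0.01,0.6,0,0,0,0]]]}}

```text
time_s: 15.7
eef_pos: [492.4, 16.6, 324.6]
ee_rot: [-0.003, 0.996, 0.09, 0.0]
force: [0.2, 0.6, -0.8]
grip_width: 0.163
```

```bash
python3 shot.py w11; python3 - <<'E'
from h import *
import cv2
for n in("side","top"):
    im=viewer.capture(n);cv2.imwrite(f"pics/{n}11.png",im[:,:,::-1])
E
```

```text
15.7 [492.4096  16.5574 324.5608] 0.01021021466034389 [-0.2056  0.3236  1.7058  0.0057  1.113   1.182 ]
[[ 0.9837  0.1798  0.0002]
 [ 0.1798 -0.9837  0.0051]
 [ 0.0011 -0.005  -1.    ]]
```

View pics/w11.png

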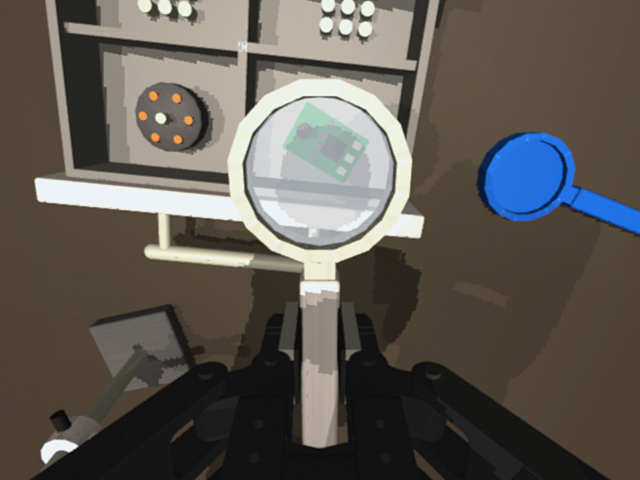

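View pics/side11.png

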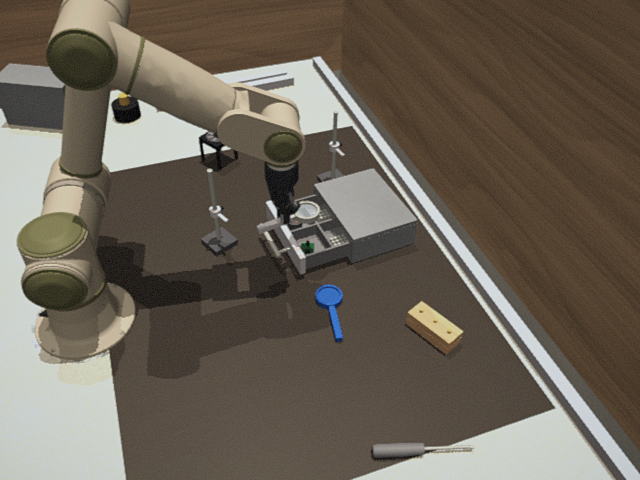

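The board shows through the lens at about (328,140). I'll enlarge for the offset.

```bash
python3 - <<'E'
import cv2
im=cv2.imread("pics/w11.png")
cv2.imwrite("pics/w11a.png",cv2.resize(im[65:265,215:425],None,fx=3,fy=3,interpolation=cv2.INTER_CUBIC))
im=cv2.imread("pics/side11.png")
cv2.imwrite("pics/s11a.png",cv2.resize(im[100:260,250:380],None,fx=5,fy=5,interpolation=cv2.INTER_CUBIC)[:600])
E
```

```text
(no output)
```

View pics/w11a.png

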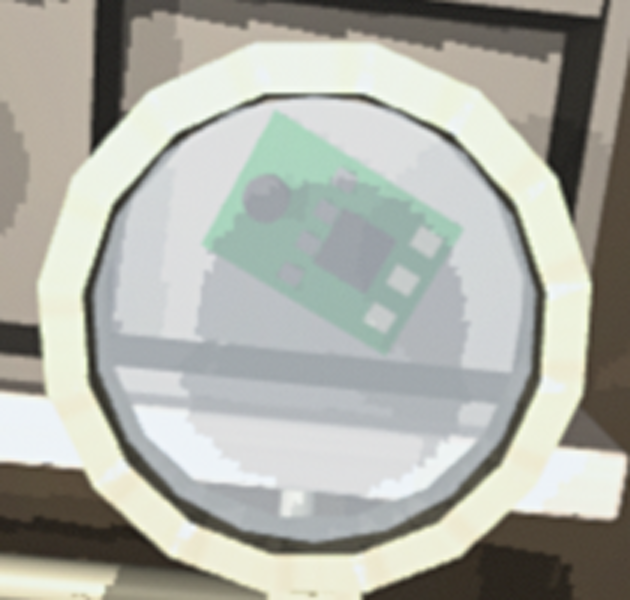

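View pics/s11a.png

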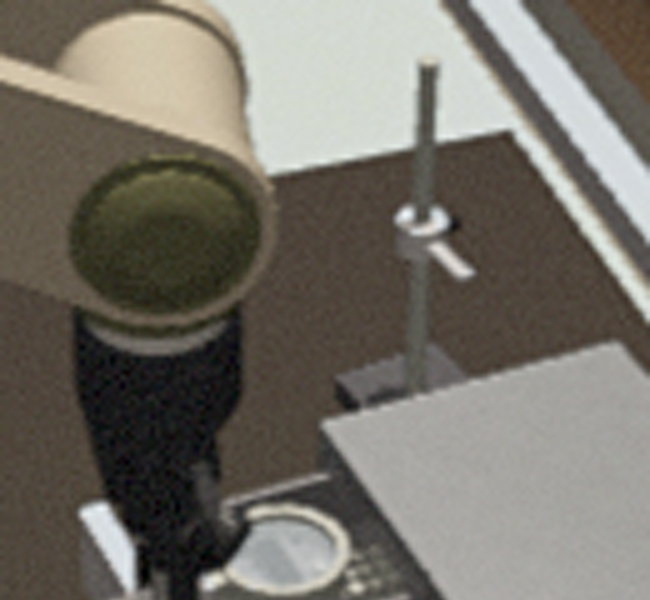

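```bash
python3 - <<'E'
from h import *
import pickle
np.set_printoptions(precision=2,suppress=True)
c,s=pickle.load(open("w11.pkl","rb"))
A=lambda a,b:cr(215,65,3,a,b)
P=[onz("w",*A(*q),27,c) for q in [(277,113),(462,228),(388,352),(203,242)]]
print(P,[np.linalg.norm(P[i]-P[i-1]) for i in range(4)],"board",sum(P)/4)
z=s["eef_pos"][2]-163.6
u=np.array([.9837,.1798,0])
e=onz("w",*A(314,42.5),z,c)-u*31.4; l=onz("w",*A(39,287),z,c);r=onz("w",*A(590,287),z,c)
print("width",np.linalg.norm(l-r),"lens from top edge",e,"mid",(l+r)/2, "handle start", onz("w",319.5,282.2,z,c)+40*u,e-s["eef_pos"])
E
```

```text
[array([580.79,  41.98,  27.  ]), array([564.14,  -3.73,  27.  ]), array([533.32,   7.19,  27.  ]), array([550.43,  53.99,  27.  ])] [np.float64(32.65775379188363), np.float64(48.6499036589442), np.float64(32.6989351336682), np.float64(49.82781518045587)] board [557.17  24.86  27.  ]
width 63.692765373356146 lens from top edge [554.96  28.36 160.96] mid [560.29  29.32 160.96] handle start [554.06  28.14 160.96] [  62.55   11.81 -163.6 ]
```

```bash
cat > ba.py <<'E'
from h import *
import pickle
from scipy.optimize import least_squares
from scipy.spatial.transform import Rotation as R
np.set_printoptions(precision=2,suppress=True)
cal={"top":viewer.calibration("top"),"side":viewer.calibration("side"),"w2":pickle.load(open("w2.pkl","rb"))}
T=lambda a,b:("top",)+cr(190,140,5,a,b); S=lambda a,b:("side",)+cr(290,160,5,a,b)
G=lambda a,b:("side",)+cr(300,100,6,a,b);W=lambda a,b:("w2",)+cr(200,130,3,a,b);C=lambda a,b:("w2",)+cr(290,175,8,a,b)
names=list(cal)
def pr(n,p,d):
    c=cal[n];E=c["extrinsics"];Rm=R.from_rotvec(d[3:]).as_matrix()@E[:3,:3]
    q=Rm.T@(p-E[:3,3]-d[:3]);r=c["mtx"]@[q[0],-q[1],-q[2]];return r[:2]/r[2]
def model(x):
    post=x[0:2];a=x[2];z=x[3];u=np.array([np.cos(a),np.sin(a)]);n=np.array([u[1],-u[0]])
    if n[0]>0:n=-n
    cx,cy,yaw,fl=x[4:8];cu=np.array([np.cos(yaw),np.sin(yaw)]);cv=np.array([-cu[1],cu[0]]);c0=np.array([cx,cy])
    P=lambda xy,z:np.array([*xy,z])
    tip=post+48*u
    o=[(P(post,240),T(77,167)),(P(post,240),G(214,77)),(P(post,240),W(676,289)),(P(post,16),W(132,145)),
       (P(tip,z+2),T(213,201)),(P(tip,z+2),G(267,327))]
    for (da,db,q) in [(100,120,((280,73),(415,40))),(100,-120,((700,30),(636,300))),(fl,-120,((732,350),(318,402))),(fl,120,((306,392),(122,124)))]:
        p=P(c0+da*cu+db*cv,85);o+=[(p,T(*q[0])),(p,S(*q[1]))]
    for s_,q in [(60,((422,481),(78,259))),(-60,((641,457),(176,404)))]:
        p=P(c0-135*cu+s_*cv,47);o+=[(p,T(*q[0])),(p,S(*q[1]))]
    e=[]
    fe=post+4*n
    for s_,zz,q in [(x[8],z-2,(190,310)),(x[9],z+2,(210,310)),(x[10],z-2,(200,540)),(x[11],z+2,(215,540))]:
        o.append((P(fe+s_*u,zz),C(*q)))
    return o
def f(x):
    d=x[12:].reshape(3,6);r=[]
    for p,(n,u,v) in model(x): r+=list((pr(n,p,d[names.index(n)])-[u,v])/.6)
    return np.r_[r,(d[:,:3]/2).ravel(),(d[:,3:]/.003).ravel()]
x0=np.r_[733,298,-1.4,128,742,95,.08,-90,16,15,46,45,np.zeros(18)]
s=least_squares(f,x0);J=np.linalg.inv(s.jac.T@s.jac)
print(s.x[:12],"sd z",J[3,3]**.5,"chi2",(s.fun**2).sum(),len(s.fun)-len(s.x));print(s.x[12:15],s.x[15:18]*1e3,s.x[18:21],s.x[21:24]*1e3,s.x[24:27],s.x[27:]*1e3)
for (p,o),r in zip(model(s.x),s.fun[:60].reshape(-1,2)): print(o[0],p,(r*.6).round(1))
lens=np.array([555.5,28.3,161]);print("lens px raw",proj("side",lens),"corr",pr("side",lens,s.x[18:24]))
E
python3 ba.py
```

```text
[730.49 297.4   -1.4  126.8  730.83  93.82   0.08 -84.19  15.86  14.87
  47.37  46.11] sd z 0.9359111296699121 chi2 25.127841382620534 32
[-0.33 -0.16  0.17] [-0.06  0.72 -0.04] [-0.59 -0.09  0.71] [0.99 0.68 1.59] [ 0.92  0.24 -0.68] [ 0.71 -0.74  0.52]
top [730.49 297.4  240.  ] [0.3 0.3]
side [730.49 297.4  240.  ] [ 0.4 -0.7]
w2 [730.49 297.4  240.  ] [-0.3  0.1]
w2 [730.49 297.4   16.  ] [ 0.1 -0.1]
top [738.83 250.13 128.8 ] [-0.1 -0.5]
side [738.83 250.13 128.8 ] [-1.   0.7]
top [820.79 221.51  85.  ] [-0.5 -0.2]
side [820.79 221.51  85.  ] [0.5 0.1]
top [840.21 -17.7   85.  ] [ 0.1 -0.1]
side [840.21 -17.7   85.  ] [ 0.5 -0. ]
top [656.62 -32.6   85.  ] [ 0.3 -0. ]
side [656.62 -32.6   85.  ] [ 0.1 -0.7]
top [637.21 206.62  85.  ] [-0.4  0.2]
side [637.21 206.62  85.  ] [-0.3 -0.6]
top [591.42 142.71  47.  ] [ 1. -0.]
side [591.42 142.71  47.  ] [0.2 0.9]
top [601.12  23.1   47.  ] [-0.7  0.5]
side [601.12  23.1   47.  ] [-0.6  0.3]
w2 [729.31 281.09 124.8 ] [-0.3  0. ]
w2 [729.14 282.06 128.8 ] [ 0.2 -0. ]
w2 [734.78 250.05 124.8 ] [-0.4  0. ]
w2 [734.56 251.29 128.8 ] [ 0.7 -0. ]
lens px raw [305.48 208.88] corr [306.8  209.45]
```

Emit:
{"method": "drive_tool", "body": {"rows": [[[0.01,-0.02,-0.08,0,0,0],[0.017,-0.035,-0.16,0,0,0],[0.017,-0.035,-0.22,0,0,0],[0.017,-0.035,-0.26,0,0,0],[0.017,-0.035,-0.26,0,0,0],[0.017,-0.035,-0.26,0,0,0]]]}}

```text
time_s: 16.6
eef_pos: [494.2, 12.8, 298.7]
ee_rot: [-0.003, 0.996, 0.09, 0.001]
force: [-0.7, -0.1, -0.7]
grip_width: 0.163
```

```bash
python3 shot.py w12; python3 - <<'E'
from h import *
import cv2
for n in("side","top"):
    im=viewer.capture(n);cv2.imwrite(f"pics/{n}12.png",im[:,:,::-1])
    x,y=(250,100) if n=="side" else (190,140)
    cv2.imwrite(f"pics/{n}12a.png",cv2.resize(im[y:y+150,x:x+160,::-1],None,fx=4,fy=4,interpolation=cv2.INTER_CUBIC))
im=cv2.imread("pics/w12.png")
cv2.imwrite("pics/w12a.png",cv2.resize(im[65:265,215:425],None,fx=3,fy=3,interpolation=cv2.INTER_CUBIC))
E
```

```text
16.6 [494.1927  12.7841 298.7426] 0.0018474975837977745 [-0.2125  0.3605  1.7302  0.0059  1.0513  1.1752]
[[ 0.9838  0.1792  0.0006]
 [ 0.1792 -0.9838  0.0051]
 [ 0.0015 -0.0049 -1.    ]]
```

View pics/w12a.png

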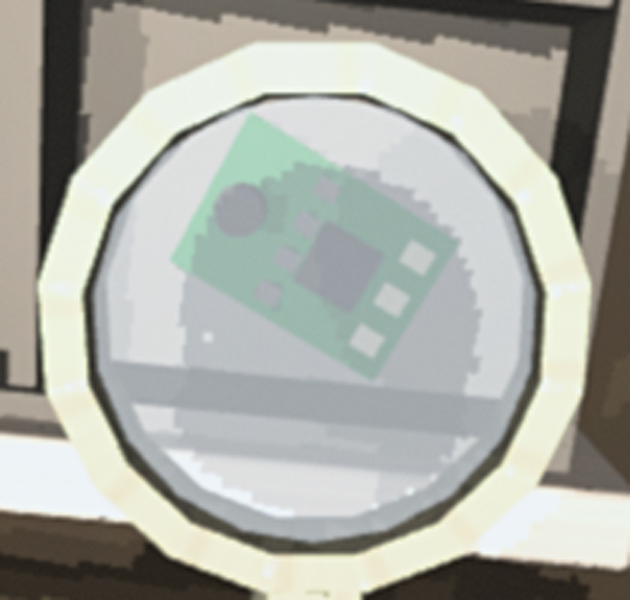

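View pics/side12a.png

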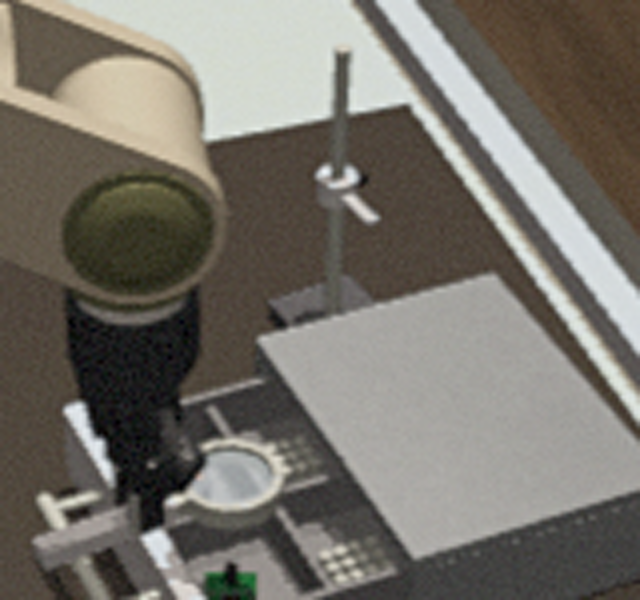

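View pics/top12a.png

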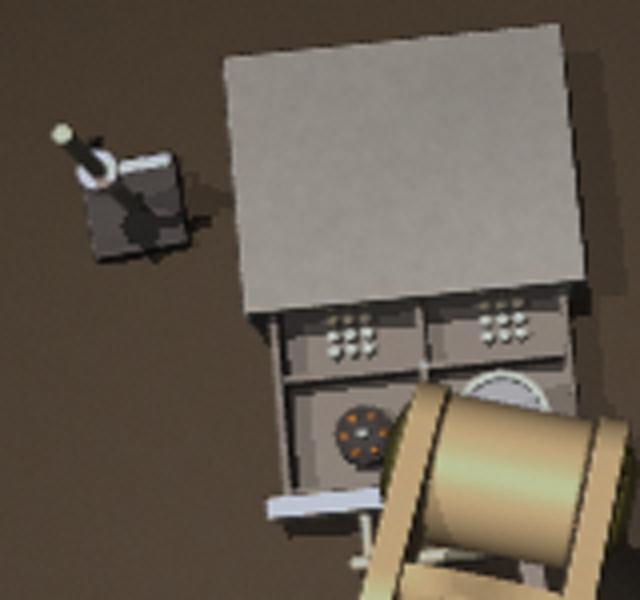

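```bash
python3 - <<'E'
from h import *
import pickle
np.set_printoptions(precision=2,suppress=True)
c,s=pickle.load(open("w12.pkl","rb"))
A=lambda a,b:cr(215,65,3,a,b)
P=[onz("w",*A(*q),27,c) for q in [(251,113),(460,240),(373,381),(171,261)]]
print("board",sum(P)/4,[np.linalg.norm(P[i]-P[i-1]) for i in range(4)])
z=s["eef_pos"][2]-163.6;u=np.array([.9838,.1792,0])
e=onz("w",*A(314,42.5),z,c)-u*31.4;l=onz("w",*A(39,287),z,c);r=onz("w",*A(590,287),z,c)
print("lens",e,"mid-6.2",(l+r)/2-6.2*u,"from w5 offset",s["eef_pos"]+[63.8,11.4,-171.6])
# side check: rim top ellipse centre
sx,sy=cr(250,100,4,235,478);print("side px",sx,sy,"proj lens top",proj("side",[557,25,135]))
# top cam arc: topmost of rim outer
tx,ty=cr(190,140,4,505,370);print("top px",tx,ty,"proj", proj("top",np.array([557,25,135])+32*np.array([.997,.08,0])))
print(ctrl.sense()["time_s"])
E
```

```text
board [557.06  24.91  27.  ] [np.float64(33.611859888963444), np.float64(49.3798896710807), np.float64(34.2731187492958), np.float64(49.418062097322995)]
lens [556.82  24.55 135.14] mid-6.2 [556.05  24.39 135.14] from w5 offset [557.99  24.18 127.14]
side px 308.375 219.125 proj lens top [306.48 217.65]
top px 315.875 232.125 proj [314.37 232.39]
16.75
```

Emit:
{"method": "drive_tool", "body": {"rows": [[[0,0.004,0,0,0,0],[0,0.004,0,0,0,0],[0,0.004,0,0,0,0],[0,0.004,0,0,0,0]]]}}

```text
time_s: 17.25
eef_pos: [494.2, 13.2, 298.8]
ee_rot: [-0.003, 0.996, 0.09, 0.001]
force: [-0.6, 0.4, -0.6]
grip_width: 0.168
```

```bash
python3 - <<'E'
from rig import ctrl
s=ctrl.sense();print(s["time_s"],s["eef_pos"],abs(s["dq"]).max(),s["grip_width"],s["force"])
print(ctrl.finish_job())
E
```

```text
17.25 [494.16163289  13.15210261 298.76602257] 0.002470959758248566 0.16784563803746205 [-0.55762386  0.35408509 -0.56354474]
the job is handed in; nothing more can be done
None
```

The drawer is out at its stop and the arm is holding the reading lens over the circuit board. I handed the job in at 17.25 s.

- **Drawer:** I pinched the handle and pulled it about 131 mm; the force rose to about 20 N along the pull, so it had met its stop. The board sat at the same place in every later picture, so the drawer did not creep back.
- **Grip:** I lifted the lens once, then lowered and re-gripped it to check it was level. Its wrist picture in the air matched the one lying on the bench, so I took it as level and not slipping. A separate pose fit suggested about 4° nose-up, but I put that down to error because the bench pictures, where the lens lay flat, looked the same.
- **Centring:** the last measured offset from the board centre was about 1 mm or less in each axis, and the estimates differed by 1–2 mm.
- **Height:** the lens centre is at about 127.2 mm. I took the pointer as 126.8 ± 0.9 mm from a combined fit of the top, side and wrist views. Single-view estimates ran from about 127 to 129 mm. The wrist camera on its own put the lens about 2 mm higher than the arm's own position did, and I trusted the arm's position.
- **Not checked:** I did not compare the fan, wooden block, screwdriver and blue lens before and after. I moved nothing near them.

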